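# Lock the probe slide, then hold a grinding head just above the probe

### The arm

A 6-joint arm with a two-finger parallel gripper is mounted at the origin on the work surface. World frame = base frame: x ahead of the robot, y to its left, z up, the work surface at z = 0. Lengths are in m, angles in rad, forces in N, time in s.
With the tool pointing down it reaches from about 0.35 to 0.975 m from the base axis. Payload 4.9 kg.
Tool frame: the origin (TCP) lies at the very end of the fingers, on their centre line; the grasp point (between the pads) lies 19 mm behind it (manip.grip_depth is the distance from the TCP to the grasp point, in m); z points along the fingers, x is the direction in which the jaws open and shut, and the axes are right-handed (so a half turn about z gives the same grasp; the last joint's range is limited). The gripper opens to 85 mm and grips with 20 to 120 N. Pads are 22 mm wide; open, the fingers measure 114 mm over their backs; the gripper's body (76 mm by 85 mm) begins 54 mm behind the grasp point. The pads swing forward as they close: fully open they stand 13 mm farther back than shut.
Start: joints at [-1.291, 0.053, 1.613, -0, 1.476, -0.119], TCP at [0.243, -0.576, 0.231] pointing down, gripper open.
Joint ranges: [-3.01, 3.01], [-1.01, 2.22], [0.06, 2.58], [-1.02, 4.17], [0.09, 2.62], [-3.14, 3.14]. Speed limits (rad/s): [2.57, 2.57, 3.14, 3.14, 3.14, 3.14].

### API

Orientations are given as a unit quaternion [w, x, y, z].
In Python, from plant import manip gives the robot as it stands. The module is installed in compiled form; this text tells all that it offers.
- The arm moves only by the shell command python3 -m crank 'ROWS' [OPENING]. ROWS is JSON, a list of rows, each a list of 4 numbers: the shift along the tool's x, y, z in cm, then the turn about the tool's z in units of 6 degrees (1.0 is 6 degrees). A call has 1 to 10 rows; each row shifts and turns the commanded pose from where the row before left it, along the tool's axes as they then stand; what a row does not reach is not made up. A row lasts 1/12 s, in which the tool goes at most 41.7 mm and 7.16 degrees, less where a joint would pass 70% of its speed; a pose out of reach is approached as far as the arm can. A call with a gripper value outside its range is refused whole. OPENING is the opening, from 0 (shut) to 1 (fully open), set as the call begins (- or left out, the last holds). The fingers move at their own pace and stop on an object; the grip force is fixed at half the most. Time passes only in rows, so rows that do not move let the fingers close. It gives the time, the measured TCP pose, the force and the opening at its end, in the units of the state.
- manip.state(): the state, without advancing time (a new reading comes with each control period).
- manip.grab_frame(name): name is "scene" or "top"; returns a dict with "img" (480x640x3 uint8, red, green, blue), "intrinsics" (3x3 intrinsics, pixels), "position" and "orientation" of the camera in the world. Camera axes: x right, y up, looking along -z (the intrinsics and any distortion apply to the point x, -y, -z); pixel columns grow to the right and rows downward; lengths in m; the calibration is good to about 2 mm. A picture is of the moment at which its call begins. There is no depth.
- manip.job_done(): hands the job in, once; it reports no verdict.
The state is a dict: "time": time; "joint_pos": joint angles; "joint_vel": joint speeds; "joint_efforts": joint torques, N m; "tool_pos": TCP position; "tool_rot": TCP orientation; "contact_force": force on the tool from outside, world axes, zero at the start; "ft_torque": the same for the moment, N m; "gripper_width": opening from 0.0 (shut) to 1.0 (fully open).
Only numpy, scipy, OpenCV 4.12 (cv2) and the standard library are available. Lean on these libraries where they do the work, as an engineer would, in place of code of your own. Each camera call takes 0.05 s, during which the arm holds its last target.

### The job

Lock the slide of the blue probe station by taking the red-handled pin from its wooden rest and pushing it fully home, down through the hole in the slide and the base. Then pick up the brass-stemmed grinding head by its stem, carry it over the top of the yellow guard, and finish still holding it, upright, motionless and centred about 8 mm above the round probe face, for a non-contact check of its base. The head must never touch the station, nothing may touch the guard, and the other heads, the jar and the file stay where they are.

Things in the scene. Friction and masses are not known exactly. Their poses are not given: they have to be found in the camera images.
- head_mid (a point): Grinding head to be checked, half-way up its 72 mm height; z up along the stem. Grey gritty dome, 64 mm across its flat base (36 mm below this point) and 34 mm high, with a smooth BRASS stem, 20 mm in diameter, on its axis from 34 to 72 mm above the base. About 0.35 kg. It stands on a fixed black mat 4 mm thick, in one of four places.
- spare1_mid (a point): Centre, half-way up, of another grinding head of the same shape and size but with a STEEL stem, standing on the mat. To be left alone.
- spare2_mid (a point): Centre, half-way up, of another grinding head of the same shape and size but with a STEEL stem, standing on the mat. To be left alone.
- spare3_mid (a point): Centre, half-way up, of another grinding head of the same shape and size but with a STEEL stem, standing on the mat. To be left alone.
- pin_mid (a point): Loose lock pin, half-way up its 80 mm length; z up along it. Steel shank 12 mm thick, 38 mm long, tapered tip 40 mm below this point; then a flange 28 mm wide, 4 mm thick, its underside 2 mm below this point; then a red round handle 20 mm thick, 2 to 40 mm above this point. 90 g. Starts upright in a fixed wooden rest, 70 x 70 x 45 mm: shank down its loose hole, flange on its top.
- lock_hole (a point): Centre of the mouth of the upright 15 mm lock hole in the station's aluminium slide, 42 mm above the bench. The hole runs down in line through the 12 mm slide and the 30 mm blue base below it. Fully home, the pin's flange lies on the slide round this mouth, and point pin_mid is 2 mm above this point.
- probe_face (a point): Centre of the flat top of the round probe, 72 mm across (steel disc with a white rim and a blue dot), 60 mm above the bench, carried by the slide. z up. The lock hole is 150 mm from it along its -y axis.
- slide (a joint): Travel of the station's slide along its own +y, 0 to 0.03 m. It starts at 0, where the holes of slide and base are in line, and is held only by about 8 N of friction until the pin is in.
- station: The fixed probe station; origin under its base on the bench, long side along its y. The blue base covers x -50 to 50 and y -120 to 130 mm and is up to 30 mm high, with slide rails to 40 mm; the slide lies between 30 and 42 mm, y -120 to 100 mm; the probe rises to 60 mm at y = 60 mm.
- guard: The fixed yellow splash guard between the mat and the station: an upright sheet 8 mm thick and 320 mm long along its x axis, with a rounded top edge 83 mm above the bench; origin on the bench under its middle. Two feet, 50 mm deep.
- fluid: White jar with a blue lid, 54 mm in diameter and 85 mm tall, standing; origin under its base. To be left alone.
- file: Flat file with a wooden handle, 260 mm long along its x, 22 mm high, lying; origin on the bench. To be left alone.
There are look-alikes about, which are no part of the job. Leave any black or green look-alike of the part that bears pin_mid alone.

How it is judged:
On the way, in this order (a step that is already met when the one before it is completed fails the run):
1. the pin is fully home through slide and base (horizontal distance between pin_mid and lock_hole below 0.004 m and z of pin_mid in the frame of lock_hole between -0.01 and 0.006 m and angle between pin_mid's own z axis and vertical below 0.12 rad and value of joint slide below 0.004 m), for 0.2 s.
2. the brass-stemmed head passes over the guard, its base above the guard's top (height (world z) of head_mid above 0.119 m and y of head_mid in the frame of guard between -0.05 and 0.05 m and x of head_mid in the frame of guard between -0.19 and 0.19 m), for 0.02 s.
At the end, for the whole second after the job is handed in: Fingers hold the brass-stemmed head off the station: base 3-14 mm above the probe face, centred within 8 mm, upright within 7 deg, under 20 mm/s. Pin home within 4 mm and 7 deg, slide within 4 mm of 0. Other heads upright within 20 mm, jar and file within 30 mm of their starts (all of step 1 and horizontal distance between head_mid and probe_face below 0.008 m and z of head_mid in the frame of probe_face between 0.039 and 0.05 m and angle between head_mid's own z axis and vertical below 0.12 rad and linear speed of head below 0.02 m/s and contact force between head and the fingers above 0.5 N and contact force between head and station below 0.05 N and distance of each of spare1_mid, spare2_mid, spare3_mid from where it was at the start of the episode below 0.02 m and distance of each of fluid, file from where it was at the start of the episode below 0.03 m and angle between each of spare1_mid, spare2_mid, spare3_mid, fluid's own z axis and vertical below 0.3 rad); the arm keeps its last pose, push and grip.
It fails at once if the head touches the probe station (contact force between head and station above 0.5 N).
It fails at once if something touches the guard (contact force between guard and anything else above 2 N).
It fails at once if another head, the jar or the file is shifted or tipped over (not (distance of each of spare1_mid, spare2_mid, spare3_mid from where it was at the start of the episode below 0.02 m and distance of each of fluid, file from where it was at the start of the episode below 0.03 m and angle between each of spare1_mid, spare2_mid, spare3_mid, fluid's own z axis and vertical below 0.3 rad)).
It also fails if it takes over 58 s, if anything falls off the work surface, if the arm or the gripper's body presses on something with over 40 N, if the wrist force passes 120 N, or if a joint passes its speed limit or range.

## Working session

There is one attempt and no reset: what is moved stays moved. The work goes in short steps, Python scripts to look and compute and a shell command to move; the robot and the scene stay as the last step left them, time stands still between calls to the robot, and variables do not carry over. Pictures are saved under pics/ and viewed, and the job is handed in when it is done.

```bash
mkdir -p pics; ls
python3 - <<'E'
from plant import manip
import cv2,numpy as np
print(manip.state())
for n in("scene","top"):
    f=manip.grab_frame(n); cv2.imwrite(f"pics/{n}0.png",f["img"][:,:,::-1])
    print(n,{k:v for k,v in f.items() if k!="img"})
    np.savez(f"{n}0.npz",**f)
E
```

```text
pics
{'time': 0.0, 'joint_pos': array([-1.29098173e+00,  5.33860916e-02,  1.61430189e+00,  2.27742567e-05,
        1.47599046e+00, -1.19007227e-01]), 'joint_vel': array([-1.69087205e-04, -1.01993997e-03, -1.39957694e-03, -1.94395279e-04,
       -1.20627204e-03,  3.70977961e-05]), 'joint_efforts': array([ 3.26928875e-04, -3.93688273e+01, -3.70173562e+01,  1.18792195e-05,
        7.08751773e-03,  1.35778237e-05]), 'tool_pos': array([ 0.2425368 , -0.57534528,  0.23004018]), 'tool_rot': array([-6.84461271e-04,  8.33165465e-01, -5.53022803e-01, -7.86941183e-04]), 'contact_force': array([-0.36179191,  0.59009898, -0.75376408]), 'ft_torque': array([ 0.04508913,  0.02210606, -0.02647536]), 'gripper_width': 1.0011009951774188}
scene {'intrinsics': array([[549.91842001,   0.        , 317.48869098],
       [  0.        , 549.91842001, 231.62063857],
       [  0.        ,   0.        ,   1.        ]]), 'position': array([1.11952214, 0.08339326, 1.00270406]), 'orientation': array([0.63797821, 0.18410212, 0.21344201, 0.71661197])}
top {'intrinsics': array([[488.76037543,   0.        , 318.12193063],
       [  0.        , 488.76037543, 234.10133282],
       [  0.        ,   0.        ,   1.        ]]), 'position': array([0.45549095, 0.03656677, 1.18263555]), 'orientation': array([-0.70406901, -0.01889045,  0.03897486,  0.70880952])}
```

View pics/scene0.png

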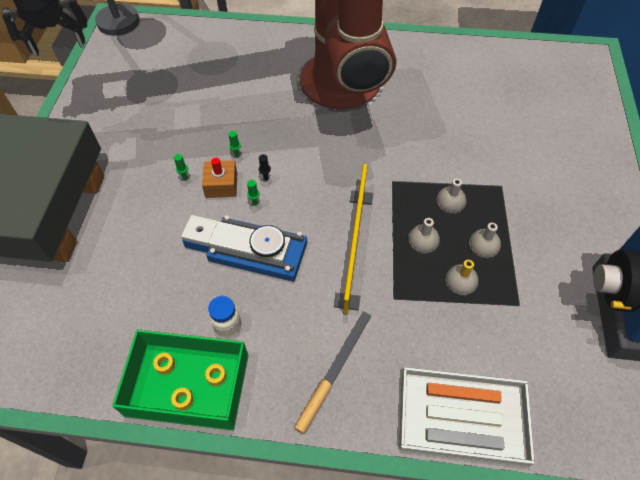

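View pics/top0.png

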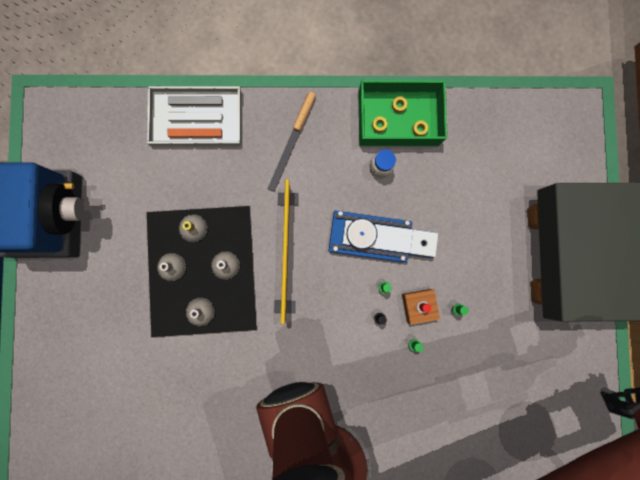

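```bash
cat > h.py <<'E'
import numpy as np,cv2
from scipy.spatial.transform import Rotation as R
def load(n): return dict(np.load(n+".npz"))
def rot(q): return R.from_quat([q[1],q[2],q[3],q[0]]).as_matrix()
def ray(f,u,v):
    K=f["intrinsics"]; d=np.array([(u-K[0,2])/K[0,0],-(v-K[1,2])/K[1,1],-1.0])
    return f["position"],rot(f["orientation"])@d
def plane(f,u,v,z):
    p,d=ray(f,u,v); return p+d*(z-p[2])/d[2]
def proj(f,P):
    K=f["intrinsics"]; c=rot(f["orientation"]).T@(np.asarray(P)-f["position"])
    return K[0,0]*c[0]/-c[2]+K[0,2], K[1,1]*-c[1]/-c[2]+K[1,2]
def tri(f,a,g,b):
    p,d=ray(f,*a);q,e=ray(g,*b);A=np.stack([d,-e],1);s=np.linalg.lstsq(A,q-p,rcond=None)[0]
    return (p+d*s[0]+q+e*s[1])/2, np.linalg.norm(p+d*s[0]-q-e*s[1])
def crop(f,name,u,v,w,h,s):
    im=f["img"][v:v+h,u:u+w,::-1]; cv2.imwrite(name,cv2.resize(im,None,fx=s,fy=s,interpolation=cv2.INTER_CUBIC))
def blobs(f,lo,hi,minA=10):
    m=cv2.inRange(cv2.cvtColor(f["img"],cv2.COLOR_RGB2HSV),lo,hi)
    n,l,st,c=cv2.connectedComponentsWithStats(m)
    return [(st[i].tolist(),c[i].round(1).tolist()) for i in range(1,n) if st[i][4]>=minA],l
E
python3 - <<'E'
from h import *
s,t=load("scene0"),load("top0")
crop(t,"pics/c1.png",320,195,160,120,5);crop(s,"pics/c2.png",170,140,160,120,5)
crop(t,"pics/c3.png",140,200,160,120,5);crop(s,"pics/c4.png",380,160,160,120,5)
for n,f in(("s",s),("t",t)):
    for k,lo,hi in(("red",(0,190,120),(4,255,255)),("yel",(18,150,90),(32,255,255)),("blue",(100,150,80),(125,255,255))):
        print(n,k,blobs(f,lo,hi)[0])
E
```

```text
s red [([211, 158, 9, 9, 53], [215.2, 161.3])]
s yel [([344, 164, 23, 150, 751], [354.5, 239.2]), ([461, 260, 13, 17, 146], [466.6, 267.7]), ([612, 301, 19, 8, 97], [618.9, 304.8]), ([154, 353, 20, 21, 287], [163.6, 363.0]), ([206, 364, 20, 22, 278], [215.4, 374.3]), ([172, 388, 21, 22, 299], [181.8, 398.5])]
s blue [([586, 0, 12, 8, 54], [591.6, 3.0]), ([572, 0, 68, 116, 2458], [619.6, 36.8]), ([606, 2, 6, 8, 11], [608.1, 5.7]), ([184, 236, 122, 44, 1171], [262.2, 259.4]), ([209, 296, 25, 26, 520], [221.2, 308.4])]
t red [([422, 304, 9, 9, 53], [426.3, 307.7])]
t yel [([393, 97, 13, 14, 112], [399.3, 103.5]), ([373, 117, 13, 14, 108], [379.2, 123.9]), ([413, 121, 14, 14, 112], [420.0, 127.7]), ([281, 179, 9, 145, 631], [284.8, 252.4]), ([64, 183, 9, 6, 49], [68.1, 185.4])]
t blue [([375, 150, 20, 20, 316], [384.9, 159.6]), ([0, 163, 36, 86, 2969], [16.8, 204.8]), ([329, 211, 16, 41, 322], [336.5, 231.2]), ([344, 212, 60, 11, 123], [373.3, 217.2]), ([337, 249, 64, 12, 246], [368.4, 254.6])]
```

View pics/c1.png

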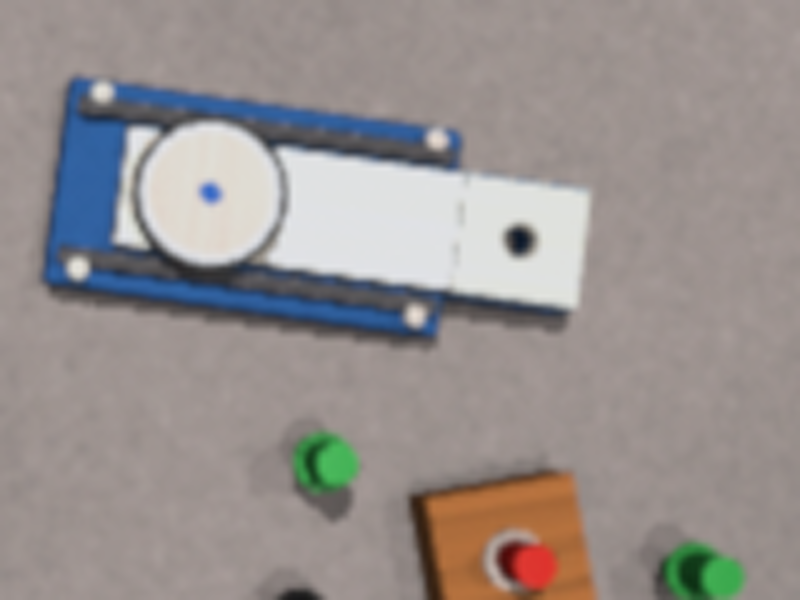

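View pics/c2.png

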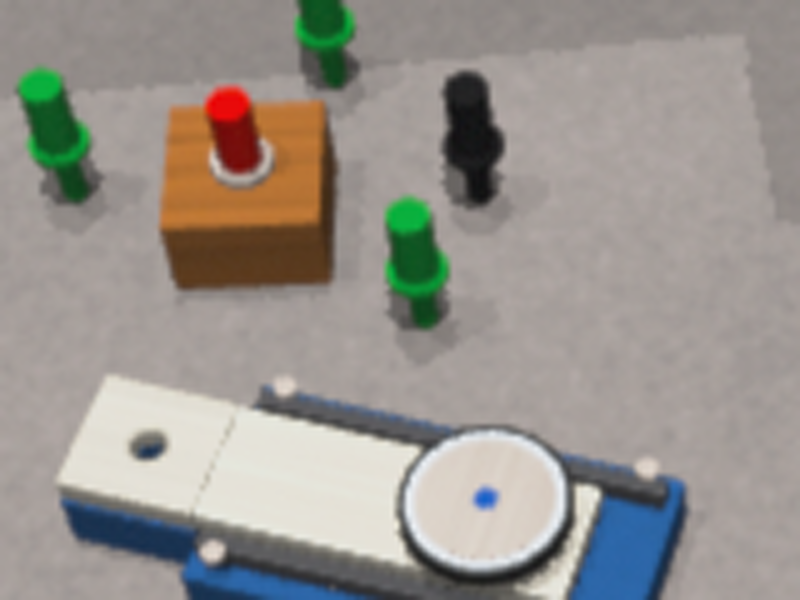

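View pics/c3.png

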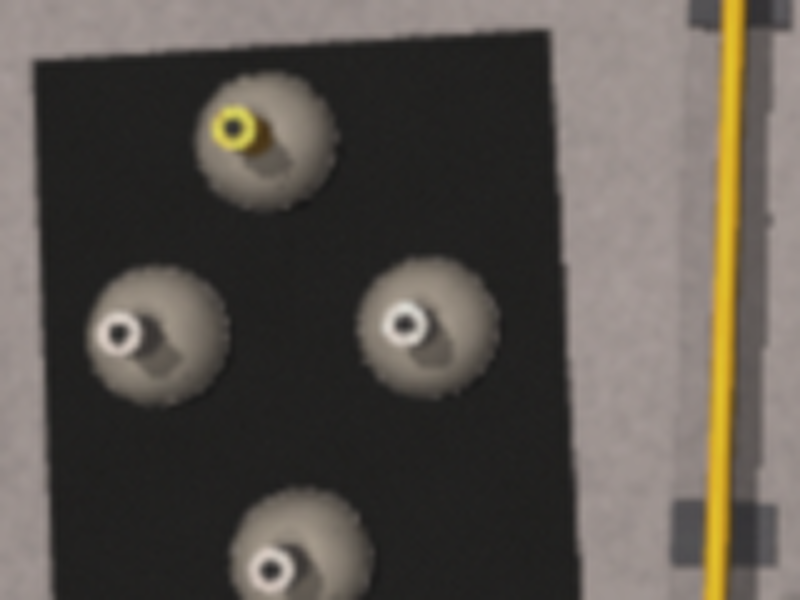

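View pics/c4.png

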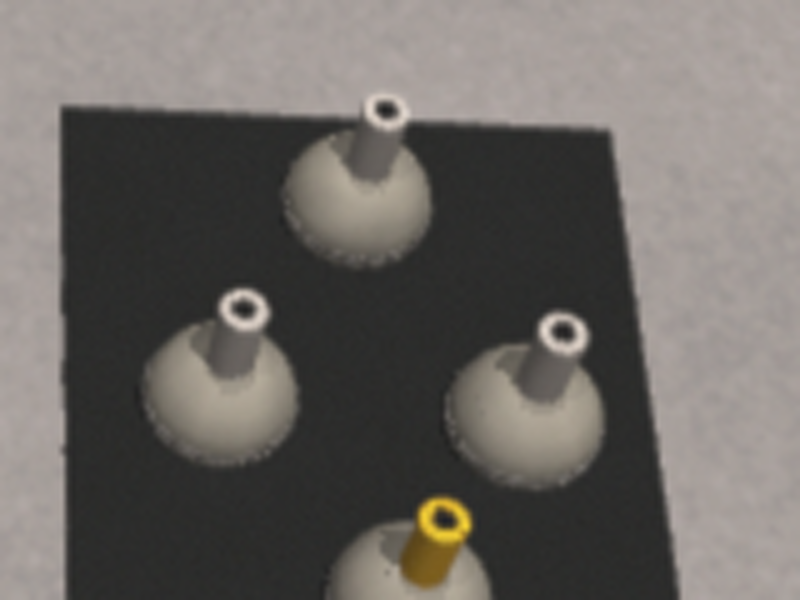

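```bash
cat >> h.py <<'E'
PT=dict(probe=((361.6,233.2),(266.8,239.2),.060),hole=((423.6,242.6),(199.4,228.6),.042),pintop=((426.4,307.8),(215.4,160.2),.087),brass=((186.4,225.2),(468.2,263.6),.076))
E
python3 - <<'E'
from h import *
s,t=load("scene0"),load("top0")
for k,(a,b,z) in PT.items():
    P,e=tri(t,a,s,b); print(k,P.round(4),"gap",round(e,4),"planes",plane(t,*a,z).round(4),plane(s,*b,z).round(4))
# spares, guard ends
for k,a in dict(sp1=(140+118/5-.4,200+333/5-.4),sp2=(140+405/5-.4,200+323/5-.4),sp3=(140+270/5-.4,200+569/5-.4)).items(): print(k,plane(t,*a,.076).round(3))
for k,a,z in(("g1",(288,180),.083),("g2",(283,323),.083),("jar",(385,160),.085)): print(k,plane(t,*a,z).round(3))
for k,a in dict(rest1=(320+413/5,195+495/5),rest2=(320+572/5,195+473/5)).items(): print(k,plane(t,*a,.045).round(3))
for x in ((386,288,'g'),(460,310,'g'),(416,346,'g'),(380,319,'b')): print('decoy',plane(t,*x[:2],.085).round(3))
E
```

```text
probe [ 0.5489 -0.0959  0.0612] gap 0.0005 planes [ 0.549  -0.0963  0.06  ] [ 0.5482 -0.0959  0.06  ]
hole [ 0.5275 -0.244   0.0421] gap 0.0007 planes [ 0.5275 -0.2444  0.042 ] [ 0.5274 -0.2437  0.042 ]
pintop [ 0.3786 -0.2354  0.0875] gap 0.0007 planes [ 0.3786 -0.2359  0.087 ] [ 0.3782 -0.2352  0.087 ]
brass [0.5681 0.3025 0.075 ] gap 0.0 planes [0.568  0.3022 0.076 ] [0.5687 0.3023 0.076 ]
sp1 [0.476 0.353 0.076]
sp2 [0.48  0.225 0.076]
sp3 [0.371 0.284 0.076]
g1 [0.67  0.073 0.083]
g2 [0.348 0.085 0.083]
jar [ 0.715 -0.15   0.085]
rest1 [ 0.408 -0.191  0.045]
rest2 [ 0.417 -0.266  0.045]
decoy [ 0.423 -0.146  0.085]
decoy [ 0.373 -0.312  0.085]
decoy [ 0.294 -0.211  0.085]
decoy [ 0.355 -0.132  0.085]
```

```bash
python3 -m crank '[[0,0,0,-1.1],[0,0,0,-1.1],[0,0,0,-1.1],[0,0,0,-1.1],[0,0,0,-1.1],[0,0,0,-1.1],[0,0,0,-1.1],[0,0,0,-1.1],[0,0,0,-1.1],[0,0,0,-1.1]]' 0.7
python3 -m crank '[[0,0,0,-0.2],[0,0,0,0]]'
cat > st.py <<'E'
import sys
from h import *
from plant import manip
s=manip.state(); M=rot(s["tool_rot"]); p=s["tool_pos"]
print("t",round(s["time"],2),"tcp",p.round(4),"yaw",np.degrees(np.arctan2(M[1,0],M[0,0])).round(2),"z",M[:,2].round(4),"F",s["contact_force"].round(2),"w",round(s["gripper_width"],3),"j6",s["joint_pos"][5].round(2))
if len(sys.argv)>3:
    print("shift cm tool axes",(M.T@(np.array([float(a) for a in sys.argv[1:4]])-p)*100).round(2))
E
python3 st.py .3784 -.2355 .15
```

```text
time: 0.93
tool_pos: [0.2426, -0.5756, 0.2305]
tool_rot: [-0.001, 1.0, -0.007, -0.0]
contact_force: [0.8, 0.3, -0.1]
gripper_width: 0.697
time: 1.1
tool_pos: [0.2426, -0.5757, 0.2307]
tool_rot: [-0.0, 1.0, -0.0, -0.0]
contact_force: [-0.0, -0.4, -0.7]
gripper_width: 0.7
t 1.1 tcp [ 0.2426 -0.5757  0.2307] yaw -0.05 z [-3.e-04  9.e-04 -1.e+00] F [-0.   -0.44 -0.74] w 0.7 j6 -1.29
shift cm tool axes [ 13.55 -34.02   8.1 ]
```

```bash
python3 -m crank '[[1.3,-3.4,0.5,0],[1.35,-3.4,0.8,0],[1.35,-3.4,0.8,0],[1.35,-3.4,0.8,0],[1.35,-3.4,0.8,0],[1.35,-3.4,0.8,0],[1.35,-3.4,0.8,0],[1.35,-3.4,0.8,0],[1.4,-3.4,0.8,0],[1.4,-3.4,0.8,0]]'
python3 -m crank '[[0,0,0,0],[0,0,0,0],[0,0,0,0]]'
python3 st.py .3784 -.2355 .055
```

```text
time: 1.93
tool_pos: [0.3781, -0.2341, 0.1539]
tool_rot: [0.0, 1.0, -0.001, 0.0]
contact_force: [0.6, 0.4, -0.7]
gripper_width: 0.698
time: 2.18
tool_pos: [0.378, -0.2362, 0.1546]
tool_rot: [0.0, 1.0, 0.0, 0.0]
contact_force: [0.2, -0.2, 0.1]
gripper_width: 0.7
t 2.18 tcp [ 0.378  -0.2362  0.1546] yaw 0.01 z [ 2.e-04 -9.e-04 -1.e+00] F [ 0.22 -0.2   0.07] w 0.7 j6 -0.73
shift cm tool axes [ 0.04 -0.08  9.96]
```

```bash
python3 -m crank '[[0.05,-0.1,2.0,0],[0,0,2.0,0],[0,0,2.0,0],[0,0,2.0,0],[0,0,1.4,0],[0,0,0.6,0],[0,0,0,0],[0,0,0,0]]'
python3 st.py .3784 -.2355 .054
python3 - <<'E'
from h import *
from plant import manip
for n in("scene","top"):
    f=manip.grab_frame(n); u,v=[int(x) for x in proj(f,(.378,-.2355,.08))]
    crop(f,f"pics/g1{n}.png",max(u-50,0),max(v-50,0),100,100,5)
E
```

```text
time: 2.85
tool_pos: [0.3785, -0.236, 0.0549]
tool_rot: [0.0, 1.0, -0.001, 0.0]
contact_force: [-0.2, 0.2, 0.7]
gripper_width: 0.694
t 2.85 tcp [ 0.3785 -0.236   0.0549] yaw -0.06 z [ 4.e-04 -5.e-04 -1.e+00] F [-0.23  0.23  0.74] w 0.694 j6 -0.72
shift cm tool axes [-0.01 -0.05  0.09]
```

View pics/g1scene.png

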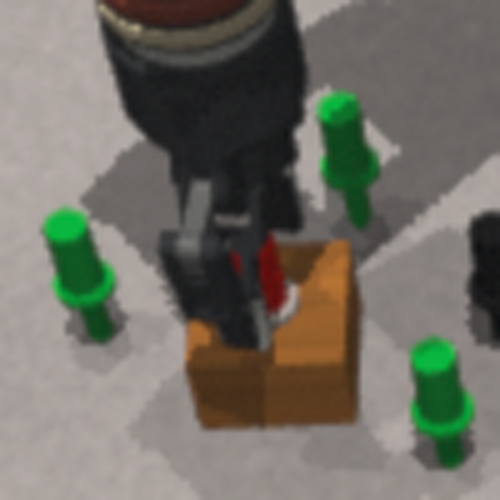

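View pics/g1top.png

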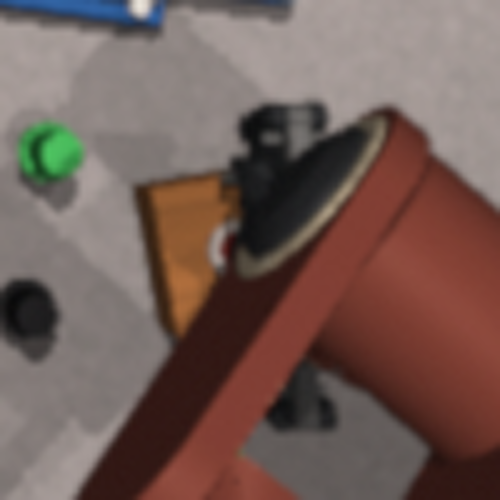

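```bash
python3 -m crank '[[0,0,0,0],[0,0,0,0],[0,0,0,0],[0,0,0,0],[0,0,0,0],[0,0,0,0],[0,0,0,0],[0,0,0,0]]' 0
python3 st.py
python3 -m crank '[[0,0,-1,0],[0,0,-1.5,0],[0,0,-1.5,0],[0,0,-1.5,0],[0,0,-1.5,0],[0,0,-1,0],[0,0,0,0],[0,0,0,0]]'
python3 st.py .5275 -.2440 .13
```

```text
time: 3.62
tool_pos: [0.3789, -0.2352, 0.0551]
tool_rot: [0.0, 1.0, 0.001, 0.001]
contact_force: [-0.2, 1.1, 5.4]
gripper_width: 0.217
t 3.62 tcp [ 0.3789 -0.2352  0.0551] yaw 0.06 z [ 1.e-03 -8.e-04 -1.e+00] F [-0.19  1.14  5.44] w 0.217 j6 -0.72
time: 4.28
tool_pos: [0.3784, -0.2348, 0.1345]
tool_rot: [0.0, 1.0, 0.0, 0.0]
contact_force: [0.1, 0.2, -1.6]
gripper_width: 0.216
t 4.28 tcp [ 0.3784 -0.2348  0.1345] yaw 0.05 z [ 4.e-04 -4.e-04 -1.e+00] F [ 0.14  0.17 -1.57] w 0.216 j6 -0.72
shift cm tool axes [14.91  0.93  0.45]
```

```bash
python3 -m crank '[[1,0.05,0,0],[1.9,0.1,0,0],[2,0.12,0,0],[2,0.12,0,0],[2,0.12,0.3,0],[2,0.12,0.4,0],[2,0.1,0.6,0],[1.4,0.1,0.6,0],[0.6,0.1,0.6,0],[0,0,0,0]]'
python3 -m crank '[[0,0,0,0],[0,0,0,0]]'
python3 st.py .5275 -.2440 .108
python3 - <<'E'
from h import *
from plant import manip
for n in("scene","top"):
    f=manip.grab_frame(n); np.savez(n+"1.npz",**f);u,v=[int(x) for x in proj(f,(.5275,-.244,.05))]
    print(n,u,v);crop(f,f"pics/i1{n}.png",max(u-50,0),max(v-50,0),100,100,6)
E
```

```text
time: 5.12
tool_pos: [0.5266, -0.2431, 0.1062]
tool_rot: [-0.001, 1.0, 0.001, -0.002]
contact_force: [-0.9, 0.2, -0.9]
gripper_width: 0.217
time: 5.28
tool_pos: [0.5264, -0.2438, 0.1087]
tool_rot: [-0.0, 1.0, 0.0, -0.001]
contact_force: [-0.4, 0.1, -0.7]
gripper_width: 0.22
t 5.28 tcp [ 0.5264 -0.2438  0.1087] yaw 0.03 z [-1.4e-03  7.0e-04 -1.0e+00] F [-0.42  0.09 -0.68] w 0.22 j6 -0.56
shift cm tool axes [0.11 0.02 0.07]
scene 198 226
top 424 242
```

View pics/i1scene.png

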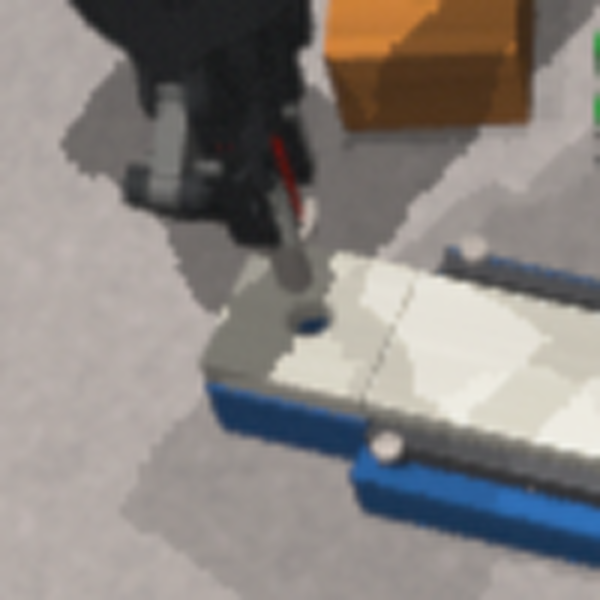

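View pics/i1top.png

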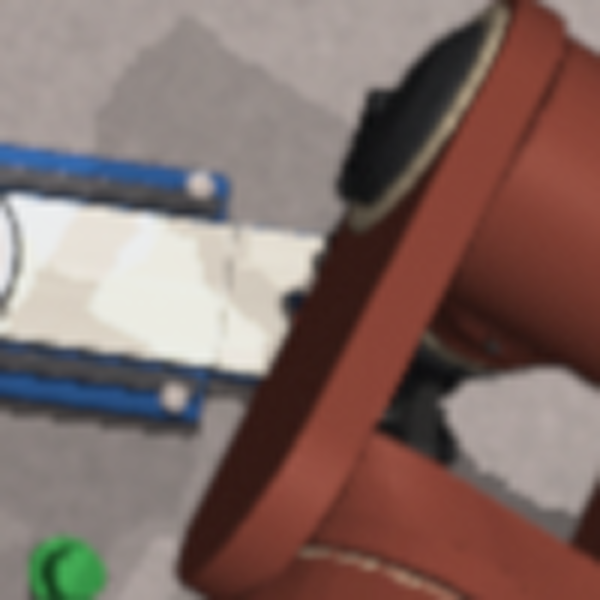

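Run:
```python
from h import *
s=load("scene1")
def c(P): u,v=proj(s,P); return (round((u-148+.42)*6,1),round((v-176+.42)*6,1))
for z in(.0607,.07,.08,.0965): print(z,[c((.5264+dx,-.2438,z)) for dx in(-.006,0,.006)],[c((.5264,-.2438+d,z)) for d in(-.006,.006)])
print('hole',c((.5275,-.244,.042)))
```

```text
0.0607 [(np.float64(305.2), np.float64(271.5)), (np.float64(301.1), np.float64(285.9)), (np.float64(297.0), np.float64(300.4))] [(np.float64(284.0), np.float64(284.2)), (np.float64(318.2), np.float64(287.5))]
0.07 [(np.float64(300.0), np.float64(256.3)), (np.float64(295.9), np.float64(270.8)), (np.float64(291.7), np.float64(285.3))] [(np.float64(278.7), np.float64(269.2)), (np.float64(313.1), np.float64(272.4))]
0.08 [(np.float64(294.3), np.float64(239.8)), (np.float64(290.2), np.float64(254.3)), (np.float64(286.0), np.float64(268.9))] [(np.float64(272.9), np.float64(252.7)), (np.float64(307.5), np.float64(256.0))]
0.0965 [(np.float64(284.8), np.float64(212.0)), (np.float64(280.6), np.float64(226.6)), (np.float64(276.3), np.float64(241.3))] [(np.float64(263.1), np.float64(225.0)), (np.float64(298.1), np.float64(228.3))]
hole (np.float64(310.1), np.float64(318.2))
```

Run:
```python
from h import *
s=load("scene1"); crop(s,"pics/i2.png",178,203,40,35,18)
```

```text
(no output)
```

View pics/i2.png

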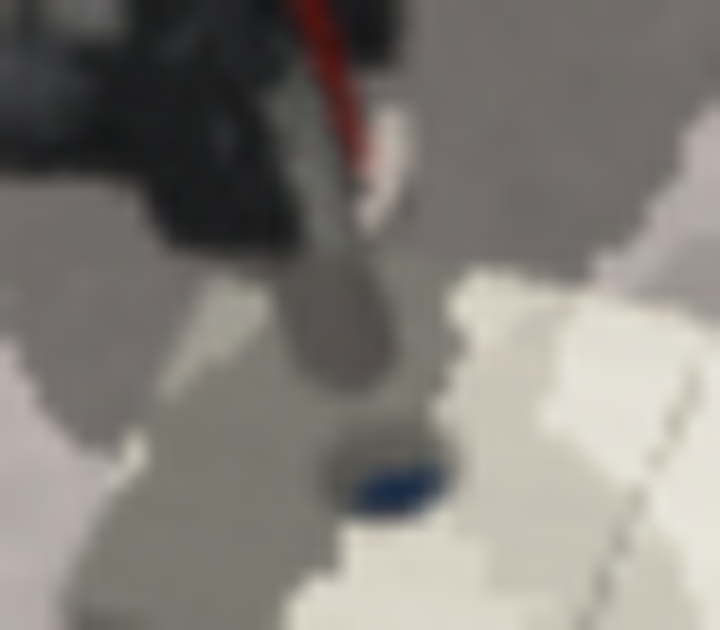

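```bash
python3 -m crank '[[0.13,-0.04,0.3,0],[0,0,0.4,0],[0,0,0.4,0],[0,0,0.2,0],[0,0,0,0],[0,0,0,0]]'
python3 st.py .5275 -.2434 .050
python3 - <<'E'
from h import *
from plant import manip
s=manip.grab_frame("scene"); np.savez("scene2.npz",**s); crop(s,"pics/i3.png",178,203,40,35,18)
p=manip.state()["tool_pos"]
for z in(p[2]-.048,p[2]-.038):
  for d in(-.006,0,.006):
    u,v=proj(s,(p[0],p[1]+d,z)); print(round(z,4),d,round((u-178+.47)*18),round((v-203+.47)*18))
E
```

```text
time: 5.88
tool_pos: [0.5285, -0.2435, 0.0959]
tool_rot: [-0.0, 1.0, 0.0, -0.0]
contact_force: [-0.1, 0.5, -0.8]
gripper_width: 0.217
t 5.88 tcp [ 0.5285 -0.2435  0.0959] yaw 0.05 z [-6.e-04  4.e-04 -1.e+00] F [-0.11  0.52 -0.77] w 0.217 j6 -0.56
shift cm tool axes [-0.09 -0.01  4.59]
0.0482 -0.006 331 444
0.0482 0 382 449
0.0482 0.006 433 454
0.0582 -0.006 314 396
0.0582 0 366 401
0.0582 0.006 417 406
```

View pics/i3.png

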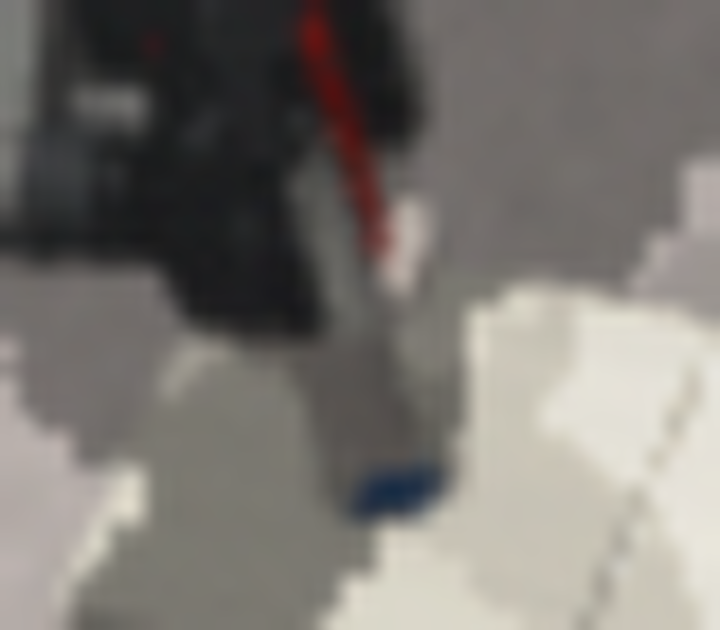

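```bash
python3 -m crank '[[-0.06,-0.04,0.2,0],[0,0,0.4,0],[0,0,0.4,0],[0,0,0.4,0],[0,0,0,0],[0,0,0,0]]'
python3 st.py .5275 -.2434 .050
python3 - <<'E'
from h import *
from plant import manip
s=manip.grab_frame("scene"); np.savez("scene3.npz",**s); crop(s,"pics/i4.png",178,203,40,35,18)
E
```

```text
time: 6.43
tool_pos: [0.5278, -0.243, 0.0816]
tool_rot: [-0.0, 1.0, 0.0, -0.0]
contact_force: [-0.3, -0.1, -0.6]
gripper_width: 0.217
t 6.43 tcp [ 0.5278 -0.243   0.0816] yaw 0.05 z [-1.e-03  6.e-04 -1.e+00] F [-0.31 -0.06 -0.6 ] w 0.217 j6 -0.56
shift cm tool axes [-0.02  0.05  3.16]
```

View pics/i4.png

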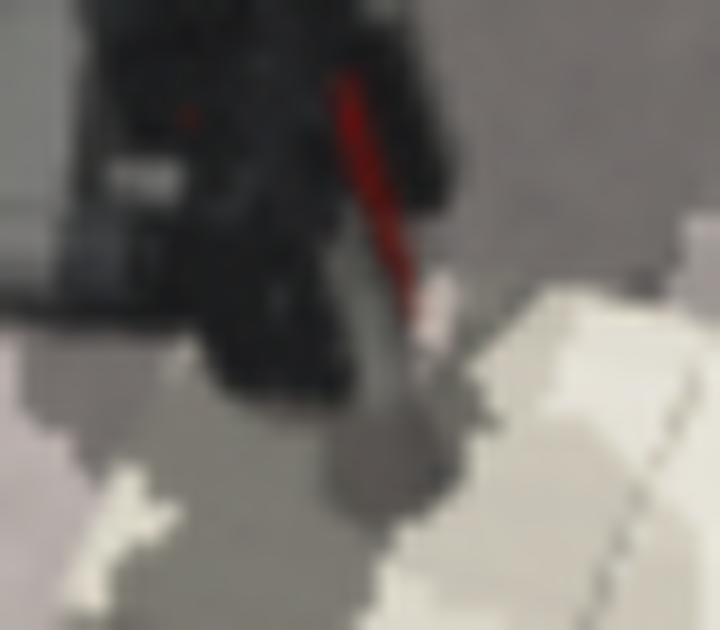

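```bash
python3 -m crank '[[0,0,0.4,0],[0,0,0.4,0],[0,0,0.4,0],[0,0,0.4,0],[0,0,0,0],[0,0,0,0]]'
python3 st.py .5275 -.2434 .050
```

```text
time: 6.98
tool_pos: [0.5279, -0.243, 0.0658]
tool_rot: [-0.0, 1.0, 0.0, -0.0]
contact_force: [-0.1, -0.9, -1.4]
gripper_width: 0.217
t 6.98 tcp [ 0.5279 -0.243   0.0658] yaw 0.05 z [-5.e-04  5.e-04 -1.e+00] F [-0.12 -0.91 -1.44] w 0.217 j6 -0.56
shift cm tool axes [-0.04  0.04  1.58]
```

```bash
python3 -m crank '[[0,0,0.4,0],[0,0,0.4,0],[0,0,0.4,0],[0,0,0.2,0],[0,0,0,0],[0,0,0,0]]'
python3 st.py .5275 -.2434 .050
```

```text
time: 7.48
tool_pos: [0.5282, -0.2432, 0.0522]
tool_rot: [-0.0, 1.0, 0.0, 0.0]
contact_force: [-0.2, 0.7, -0.0]
gripper_width: 0.216
t 7.48 tcp [ 0.5282 -0.2432  0.0522] yaw 0.05 z [ 2.e-04  0.e+00 -1.e+00] F [-0.25  0.69 -0.01] w 0.216 j6 -0.56
shift cm tool axes [-0.07  0.02  0.22]
```

```bash
python3 -m crank '[[0,0,0.15,0],[0,0,0.1,0],[0,0,0.1,0],[0,0,0,0],[0,0,0,0]]'
python3 st.py .5275 -.2434 .050
```

```text
time: 7.9
tool_pos: [0.5283, -0.2433, 0.052]
tool_rot: [-0.0, 1.0, 0.001, -0.001]
contact_force: [-8.2, 5.1, 17.7]
gripper_width: 0.217
t 7.9 tcp [ 0.5283 -0.2433  0.052 ] yaw 0.07 z [-1.1e-03  3.0e-04 -1.0e+00] F [-8.18  5.1  17.75] w 0.217 j6 -0.56
shift cm tool axes [-0.08  0.01  0.2 ]
```

Run:
```python
from h import *
from plant import manip
s=manip.grab_frame("scene"); np.savez("scene4.npz",**s); crop(s,"pics/i5.png",178,203,40,35,18)
t=manip.grab_frame("top"); crop(t,"pics/i5t.png",383,203,80,80,8)
for dz,r in((.042,.014),(.046,.014),(.042,.0075)):
  for P in((0,0),(r,0),(-r,0),(0,r),(0,-r)):
    u,v=proj(s,(.5275+P[0],-.244+P[1],dz)); print(dz,P,round((u-178+.47)*18),round((v-203+.47)*18))
```

```text
0.042 (0, 0) 391 469
0.042 (0.014, 0) 363 571
0.042 (-0.014, 0) 419 370
0.042 (0, 0.014) 509 481
0.042 (0, -0.014) 273 458
0.046 (0, 0) 385 451
0.046 (0.014, 0) 356 552
0.046 (-0.014, 0) 413 351
0.046 (0, 0.014) 503 462
0.046 (0, -0.014) 266 439
0.042 (0, 0) 391 469
0.042 (0.0075, 0) 376 523
0.042 (-0.0075, 0) 406 416
0.042 (0, 0.0075) 454 476
0.042 (0, -0.0075) 328 463
```

View pics/i5.png

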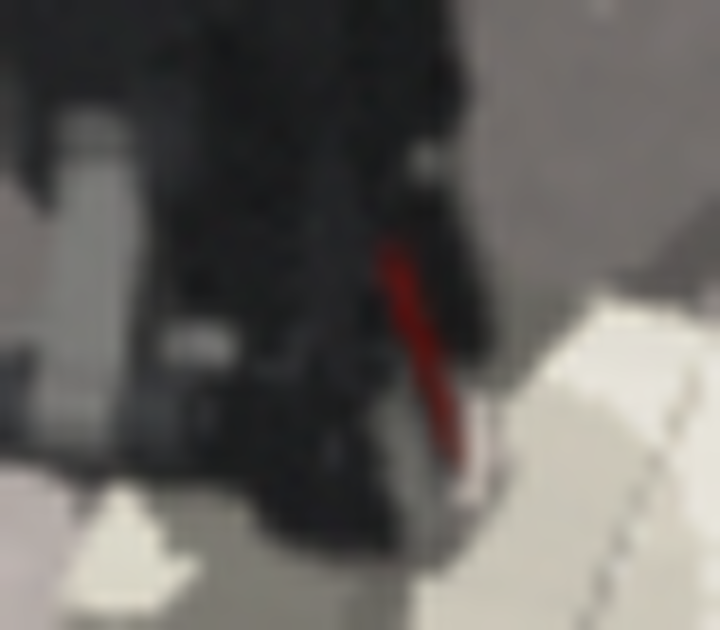

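View pics/i5t.png

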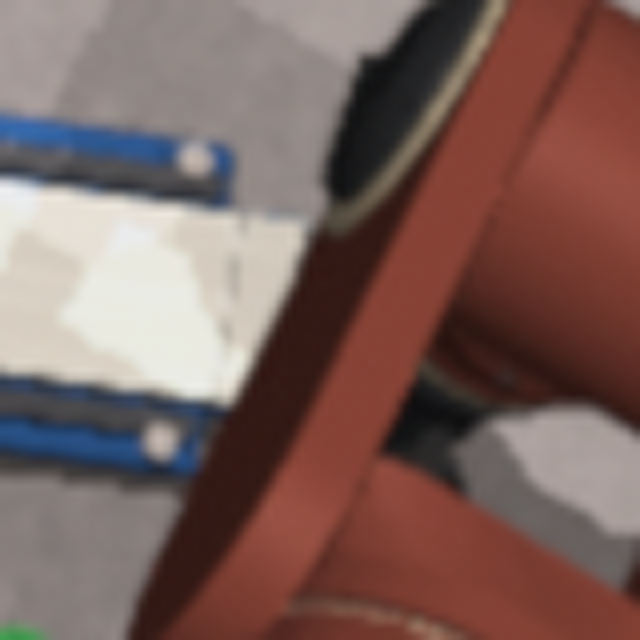

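```bash
python3 -m crank '[[0,0,-0.2,0],[0,0,0,0],[0,0,0,0],[0,0,0,0],[0,0,0,0]]' 0.6
python3 -m crank '[[0,0,-1,0],[0,0,-2,0],[0,0,-2,0],[0,0,-3,0],[0,0,-3,0],[0,-2,-2,0],[0,-3,0,0],[0,-4,0,0],[0,-4,0,0],[0,-4,0,0]]'
python3 -m crank '[[0,-4,0,0],[0,-4,0,0],[0,-4,0,0],[0,-4,0,0],[0,-4,0,0],[0,-3,0,0],[0,-2,0,0],[0,0,0,0],[0,0,0,0],[0,0,0,0]]'
python3 st.py .568 .3024 .12
python3 - <<'E'
from h import *
from plant import manip
for n in("scene","top"):
    f=manip.grab_frame(n); np.savez(n+"5.npz",**f);u,v=[int(x) for x in proj(f,(.5275,-.2,.05))]
    cv2.imwrite(f"pics/f5{n}.png",f["img"][:,:,::-1])
    print(n,u,v);crop(f,f"pics/i6{n}.png",max(u-60,0),max(v-50,0),120,90,6)
E
```

```text
time: 8.42
tool_pos: [0.5279, -0.2431, 0.0503]
tool_rot: [-0.0, 1.0, 0.0, -0.0]
contact_force: [0.0, -0.5, 0.3]
gripper_width: 0.603
time: 9.25
tool_pos: [0.5279, -0.0719, 0.1818]
tool_rot: [0.0, 1.0, -0.0, 0.001]
contact_force: [0.2, 1.0, -0.5]
gripper_width: 0.598
time: 10.08
tool_pos: [0.5278, 0.1762, 0.1811]
tool_rot: [0.0, 1.0, 0.0, 0.0]
contact_force: [0.0, -0.7, 0.3]
gripper_width: 0.601
t 10.08 tcp [0.5278 0.1762 0.1811] yaw 0.04 z [ 2.e-04 -5.e-04 -1.e+00] F [ 0.02 -0.68  0.27] w 0.601 j6 0.19
shift cm tool axes [  4.03 -12.62   6.1 ]
scene 219 228
top 405 242
```

View pics/i6scene.png

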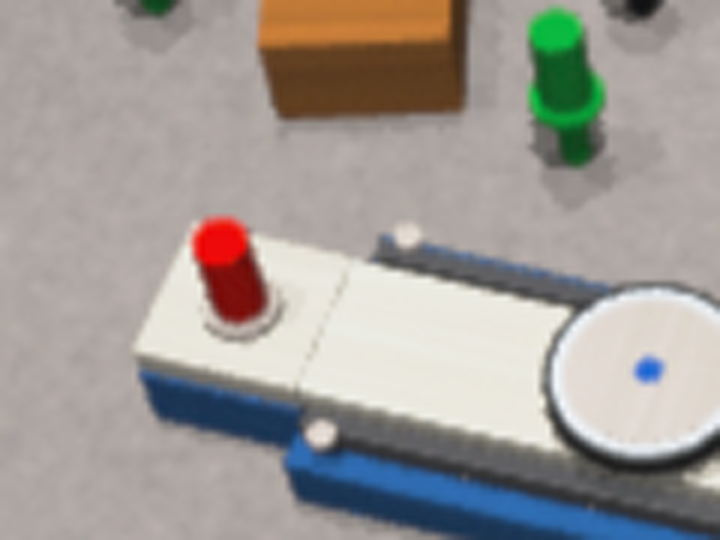

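View pics/i6top.png

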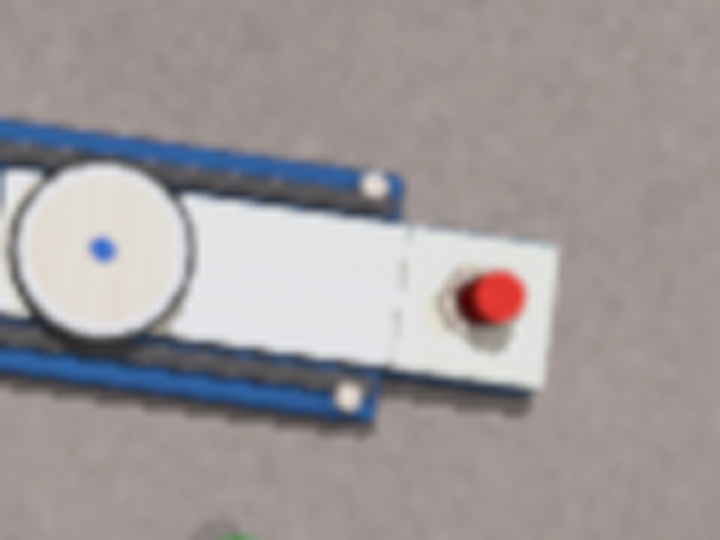

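View pics/f5scene.png

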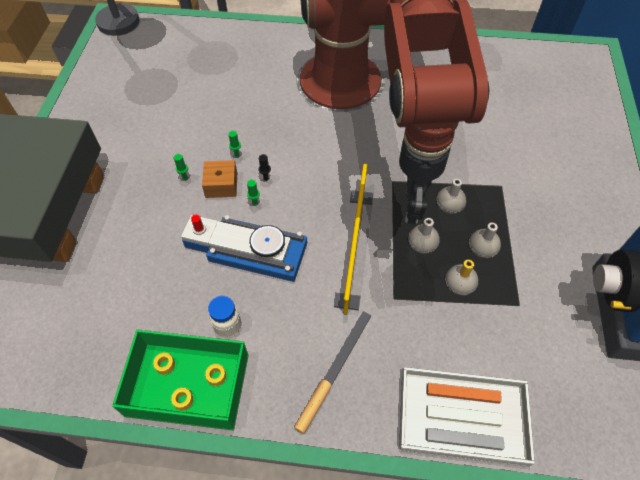

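Run:
```python
from h import *
s,t=load("scene5"),load("top5")
# pin top
rs=(159+221/6-.42,178+240/6-.42); rt=(345+498/6-.42,192+297/6-.42)
P,e=tri(s,rs,t,rt); print("pin top",P.round(4),e,plane(s,*rs,.084).round(4),plane(t,*rt,.084).round(4))
ds=(159+649/6-.42,178+369/6-.42); dt=(345+102/6-.42,192+249/6-.42)
print("probe",tri(s,ds,t,dt)[0].round(4))
# flange centre
print("flange",plane(s,159+242/6-.42,178+302/6-.42,.046).round(4))
crop(s,"pics/b5.png",182,200,40,40,15)
for z in (.046,.048,.050):print(z,[[round(float((a-o+.47)*15)) for a,o in zip(proj(s,(.5275+dx,-.244+dy,z)),(182,200))] for dx,dy in((.014,0),(-.014,0),(0,.014),(0,-.014))])
```

```text
pin top [ 0.5283 -0.2434  0.0842] 0.00039381962975077486 [ 0.5282 -0.2437  0.084 ] [ 0.5283 -0.2432  0.084 ]
probe [ 0.5491 -0.0958  0.062 ]
flange [ 0.5283 -0.2438  0.046 ]
0.046 [[237, 505], [284, 337], [359, 430], [162, 411]]
0.048 [[234, 497], [281, 329], [357, 422], [159, 403]]
0.05 [[231, 489], [279, 321], [354, 414], [156, 395]]
```

View pics/b5.png

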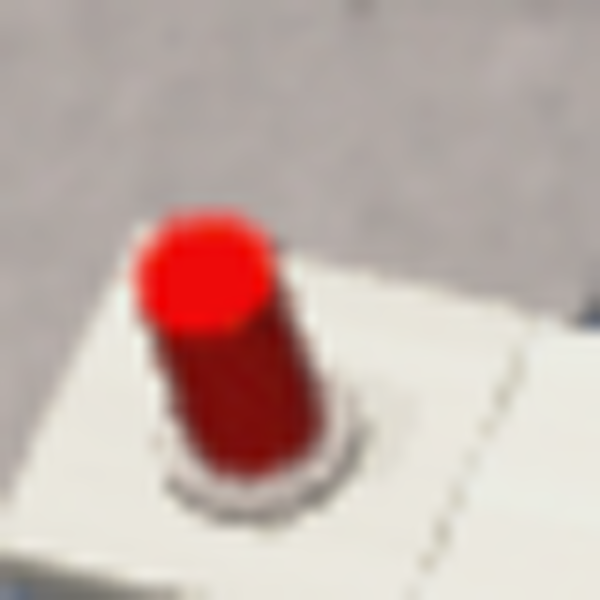

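```bash
python3 -m crank '[[0.4,-1.2,0,0],[0.6,-2,0,0],[0.6,-2,1,0],[0.6,-2,1,0],[0.6,-2,1,0],[0.6,-2,1,0],[0.5,-1.2,1,0],[0.2,-0.2,0.5,0],[0,0,0,0],[0,0,0,0]]'
python3 st.py .5682 .3024 .048
```

```text
time: 11.02
tool_pos: [0.5686, 0.3022, 0.1255]
tool_rot: [0.0, 1.0, 0.0, -0.0]
contact_force: [-0.8, 0.0, -0.3]
gripper_width: 0.598
t 11.02 tcp [0.5686 0.3022 0.1255] yaw 0.01 z [-8.e-04 -6.e-04 -1.e+00] F [-0.77  0.   -0.32] w 0.598 j6 0.37
shift cm tool axes [-0.04 -0.02  7.75]
```

```bash
python3 -m crank '[[-0.04,-0.02,1.5,0],[0,0,1.5,0],[0,0,1.5,0],[0,0,1.5,0],[0,0,1.2,0],[0,0,0.4,0],[0,0,0,0],[0,0,0,0]]'
python3 st.py .5682 .3024 .048
python3 - <<'E'
from h import *
from plant import manip
for n in("scene","top"):
    f=manip.grab_frame(n); u,v=[int(x) for x in proj(f,(.568,.302,.06))]
    crop(f,f"pics/h1{n}.png",max(u-50,0),max(v-50,0),100,100,5)
E
```

```text
time: 11.68
tool_pos: [0.5682, 0.3031, 0.0496]
tool_rot: [0.0, 1.0, 0.0, -0.0]
contact_force: [-0.1, 0.5, 1.0]
gripper_width: 0.597
t 11.68 tcp [0.5682 0.3031 0.0496] yaw 0.05 z [-3.e-04 -1.e-04 -1.e+00] F [-0.06  0.46  1.  ] w 0.597 j6 0.37
shift cm tool axes [-0.    0.07  0.16]
```

View pics/h1scene.png

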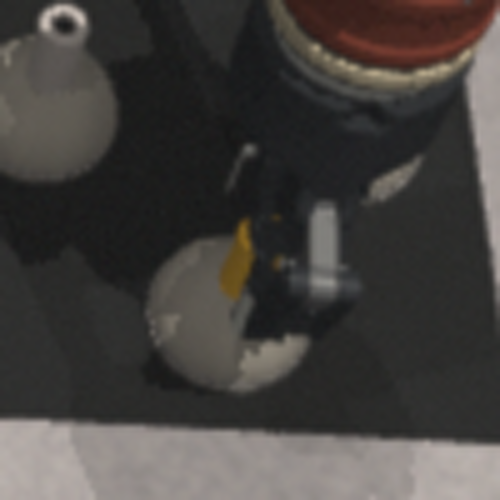

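View pics/h1top.png

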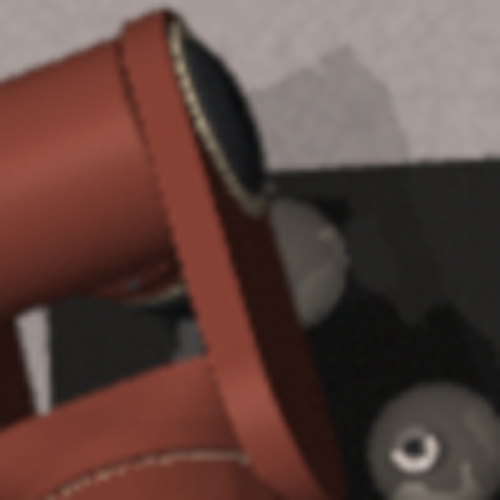

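Stem between the pads. Close and lift.

```bash
python3 -m crank '[[0,0.05,0.1,0],[0,0,0,0],[0,0,0,0],[0,0,0,0],[0,0,0,0],[0,0,0,0],[0,0,0,0],[0,0,0,0]]' 0
python3 st.py
python3 -m crank '[[0,0,-0.5,0],[0,0,-1.5,0],[0,0,-2,0],[0,0,-2,0],[0,0,-2,0],[0,0,-2,0],[0,0,-1.5,0],[0,0,-0.5,0],[0,0,0,0],[0,0,0,0]]'
python3 st.py .5485 -.096 .165
```

```text
time: 12.45
tool_pos: [0.5684, 0.3027, 0.0496]
tool_rot: [-0.0, 1.0, 0.0, 0.0]
contact_force: [-3.4, -0.4, 5.1]
gripper_width: 0.214
t 12.45 tcp [0.5684 0.3027 0.0496] yaw 0.05 z [ 4.e-04  3.e-04 -1.e+00] F [-3.36 -0.43  5.1 ] w 0.214 j6 0.37
time: 13.28
tool_pos: [0.5678, 0.3024, 0.168]
tool_rot: [0.0, 1.0, 0.0, -0.001]
contact_force: [-0.5, 0.4, -3.2]
gripper_width: 0.213
t 13.28 tcp [0.5678 0.3024 0.168 ] yaw 0.05 z [-1.e-03 -4.e-04 -1.e+00] F [-0.46  0.39 -3.24] w 0.213 j6 0.37
shift cm tool axes [-1.96 39.83  0.32]
```

```bash
python3 -m crank '[[0,0.7,0,0],[-0.1,1.4,0,0],[-0.1,2,0,0],[-0.1,2,0,0],[-0.1,2.2,0,0],[-0.1,2.2,0,0],[-0.1,2.2,0,0],[-0.1,2.2,0,0],[-0.1,2.2,0,0],[-0.1,2.2,0,0]]'
python3 -m crank '[[-0.1,2.2,0,0],[-0.1,2.2,0,0],[-0.1,2.2,0,0],[-0.1,2.2,0,0],[-0.2,2.2,0,0],[-0.2,2.2,0,0],[-0.2,2.2,0,0],[-0.1,2,0,0],[0,1.4,0,0],[0,1,0,0]]'
python3 -m crank '[[0,0.5,0,0],[0,0.1,0,0],[0,0,0,0],[0,0,0,0],[0,0,0,0]]'
python3 st.py .5488 -.096 .114
python3 - <<'E'
from h import *
from plant import manip
for n in("scene","top"):
    f=manip.grab_frame(n); np.savez(n+"6.npz",**f); u,v=[int(x) for x in proj(f,(.549,-.096,.1))]
    print(n,u,v);crop(f,f"pics/k1{n}.png",u-50,v-50,100,100,6)
E
```

```text
time: 14.12
tool_pos: [0.5582, 0.1072, 0.1674]
tool_rot: [0.0, 1.0, 0.0, -0.001]
contact_force: [0.5, -0.8, -3.8]
gripper_width: 0.212
time: 14.95
tool_pos: [0.5475, -0.0904, 0.1679]
tool_rot: [-0.0, 1.0, -0.001, -0.001]
contact_force: [-0.3, -0.0, -3.8]
gripper_width: 0.212
time: 15.37
tool_pos: [0.5486, -0.0937, 0.1688]
tool_rot: [-0.0, 1.0, 0.001, -0.0]
contact_force: [-0.3, 0.6, -3.6]
gripper_width: 0.217
t 15.37 tcp [ 0.5486 -0.0937  0.1688] yaw 0.12 z [-1.e-04  3.e-04 -1.e+00] F [-0.33  0.63 -3.58] w 0.217 j6 -0.31
shift cm tool axes [0.02 0.24 5.48]
scene 264 228
top 363 231
```

View pics/k1scene.png

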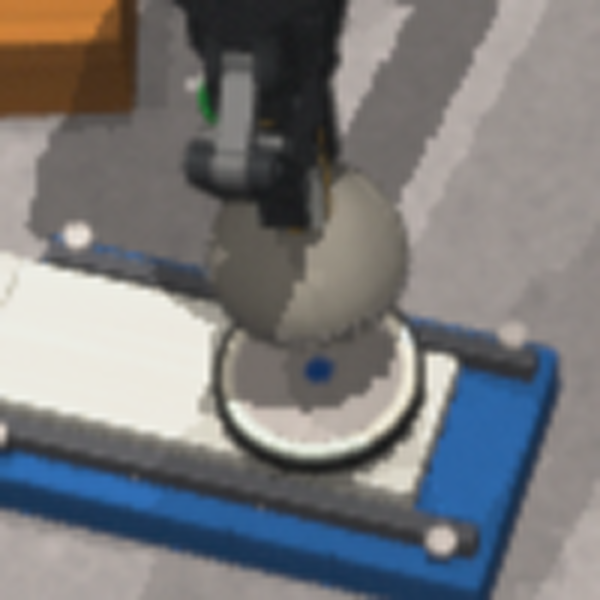

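View pics/k1top.png

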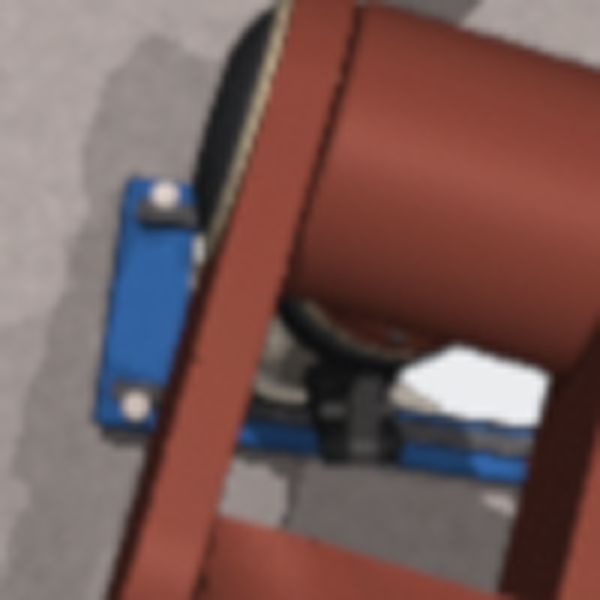

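```bash
cat > sil.py <<'E'
import sys
from h import *
# args: frame, tcp x y z, u0 v0, offset
def sil(f,x,y,zmid,u0,v0,s):
    pts=[]
    for a in np.linspace(0,2*np.pi,120): # base rim
        pts.append(proj(f,(x+.032*np.cos(a),y+.032*np.sin(a),zmid-.036)))
    p=np.array(pts); p=(p-[u0,v0]+.42)*s
    return "L",p[:,0].min().round(1),"R",p[:,0].max().round(1),"B",p[:,1].max().round(1)
E
python3 - <<'E'
from sil import *
f=load("scene6")
for z in(.1562,.1592,.1622): print(z,sil(f,.5486,-.0937,z,214,178,6))
crop(f,"pics/k2.png",240,195,50,50,14)
for z in(.1562,.1592,.1622): print(z,sil(f,.5486,-.0937,z,240,195,14))
E
```

```text
0.1562 ('L', np.float64(210.1), 'R', np.float64(409.2), 'B', np.float64(356.6))
0.1592 ('L', np.float64(209.0), 'R', np.float64(408.6), 'B', np.float64(351.5))
0.1622 ('L', np.float64(207.9), 'R', np.float64(408.0), 'B', np.float64(346.4))
0.1562 ('L', np.float64(126.1), 'R', np.float64(590.8), 'B', np.float64(594.0))
0.1592 ('L', np.float64(123.6), 'R', np.float64(589.5), 'B', np.float64(582.2))
0.1622 ('L', np.float64(121.2), 'R', np.float64(588.1), 'B', np.float64(570.3))
```

View pics/k2.png

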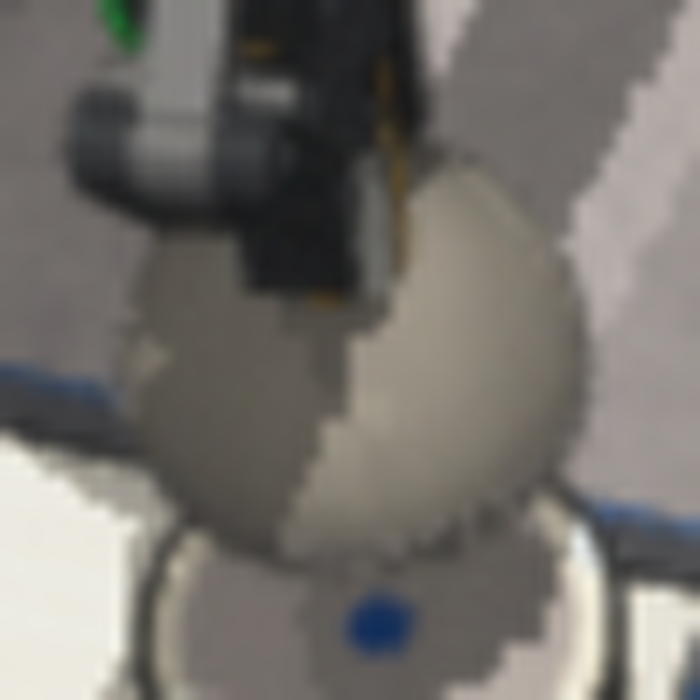

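Run:
```python
from sil import *
f=load("scene0")
crop(f,"pics/k3.png",440,255,50,50,14)
for z in(.037,.040,.043): print(z,sil(f,.5683,.3024,z,440,255,14))
```

```text
0.037 ('L', np.float64(65.7), 'R', np.float64(509.8), 'B', np.float64(575.3))
0.04 ('L', np.float64(69.5), 'R', np.float64(514.6), 'B', np.float64(566.0))
0.043 ('L', np.float64(73.4), 'R', np.float64(519.5), 'B', np.float64(556.7))
```

View pics/k3.png

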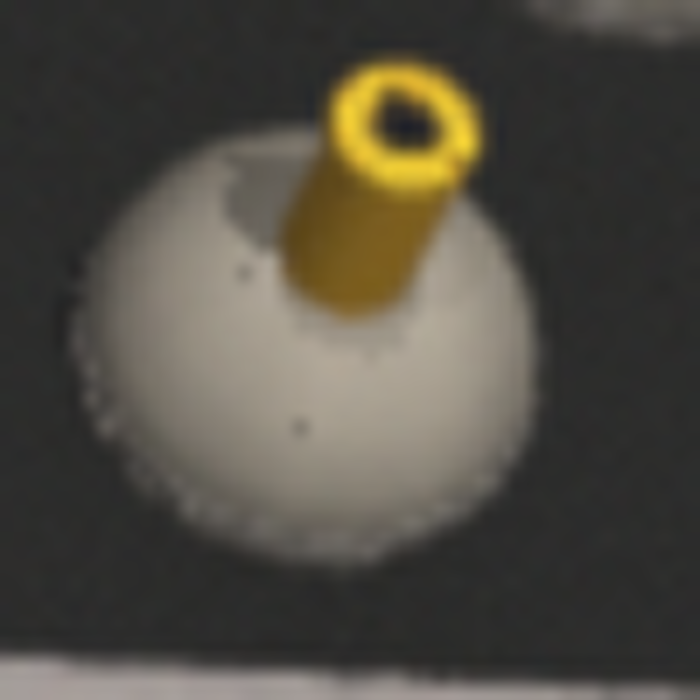

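```bash
python3 -m crank '[[0.02,0.2,0.6,0],[0,0,1,0],[0,0,1,0],[0,0,1,0],[0,0,0.8,0],[0,0,0.6,0],[0,0,0.2,0],[0,0,0,0],[0,0,0,0],[0,0,0,0]]'
python3 st.py .549 -.0958 .1136
python3 - <<'E'
from sil import *
from plant import manip
for n in("scene","top"):
    f=manip.grab_frame(n); np.savez(n+"7.npz",**f)
    crop(f,f"pics/m1{n}.png",*((240,195) if n=="scene" else (335,205)),50,50,14)
    p=manip.state()["tool_pos"]; u0,v0=(240,195) if n=="scene" else (335,205)
    for d in(.0126,.0096,.0066): print(n,d,sil(f,p[0],p[1],p[2]-d,u0,v0,14))
f=load("scene7"); p=manip.state()["tool_pos"]
pp=np.array([proj(f,(.549+.036*np.cos(a),-.0959+.036*np.sin(a),.06)) for a in np.linspace(0,6.28,100)])
pp=(pp-[240,195]+.42)*14; print("probe",pp.min(0),pp.max(0))
E
```

```text
time: 16.3
tool_pos: [0.5493, -0.0967, 0.1176]
tool_rot: [0.0, 1.0, 0.0, 0.001]
contact_force: [0.4, 0.1, -3.3]
gripper_width: 0.214
t 16.3 tcp [ 0.5493 -0.0967  0.1176] yaw 0.05 z [ 1.3e-03 -4.0e-04 -1.0e+00] F [ 0.37  0.07 -3.33] w 0.214 j6 -0.31
shift cm tool axes [-0.03 -0.09  0.4 ]
scene 0.0126 ('L', np.float64(145.5), 'R', np.float64(592.2), 'B', np.float64(789.5))
scene 0.0096 ('L', np.float64(143.2), 'R', np.float64(590.8), 'B', np.float64(778.6))
scene 0.0066 ('L', np.float64(140.8), 'R', np.float64(589.5), 'B', np.float64(767.7))
top 0.0126 ('L', np.float64(192.0), 'R', np.float64(581.5), 'B', np.float64(589.6))
top 0.0096 ('L', np.float64(193.6), 'R', np.float64(584.2), 'B', np.float64(588.6))
top 0.0066 ('L', np.float64(195.3), 'R', np.float64(586.9), 'B', np.float64(587.6))
probe [130.37458957 421.36241048] [629.38057501 844.78220113]
```

View pics/m1scene.png

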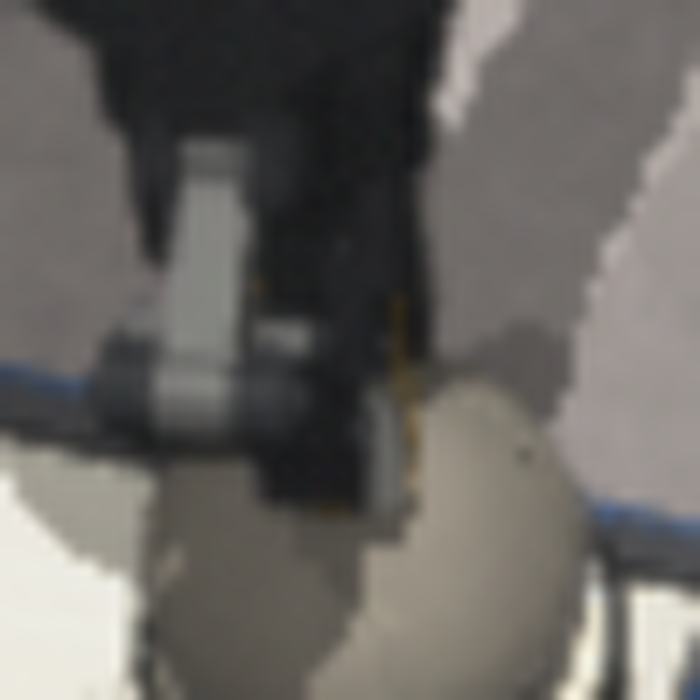

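View pics/m1top.png

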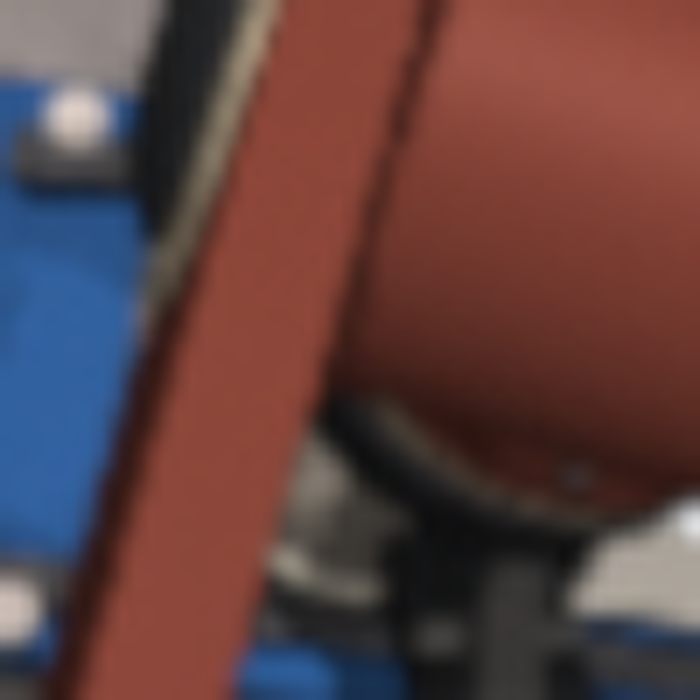

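Run:
```python
from sil import *
f=load("scene7"); crop(f,"pics/m2.png",240,218,50,50,14)
for d in(.0126,.0096,.0066): print(d,sil(f,.5493,-.0967,.1176-d,240,218,14))
pp=np.array([proj(f,(.549+.036*np.cos(a),-.0959+.036*np.sin(a),.06)) for a in np.linspace(0,6.28,100)])
pp=(pp-[240,218]+.42)*14; print("probe",pp.min(0),pp.max(0))
```

```text
0.0126 ('L', np.float64(145.3), 'R', np.float64(591.9), 'B', np.float64(467.4))
0.0096 ('L', np.float64(143.0), 'R', np.float64(590.6), 'B', np.float64(456.5))
0.0066 ('L', np.float64(140.6), 'R', np.float64(589.3), 'B', np.float64(445.5))
probe [130.37458957  99.36241048] [629.38057501 522.78220113]
```

View pics/m2.png

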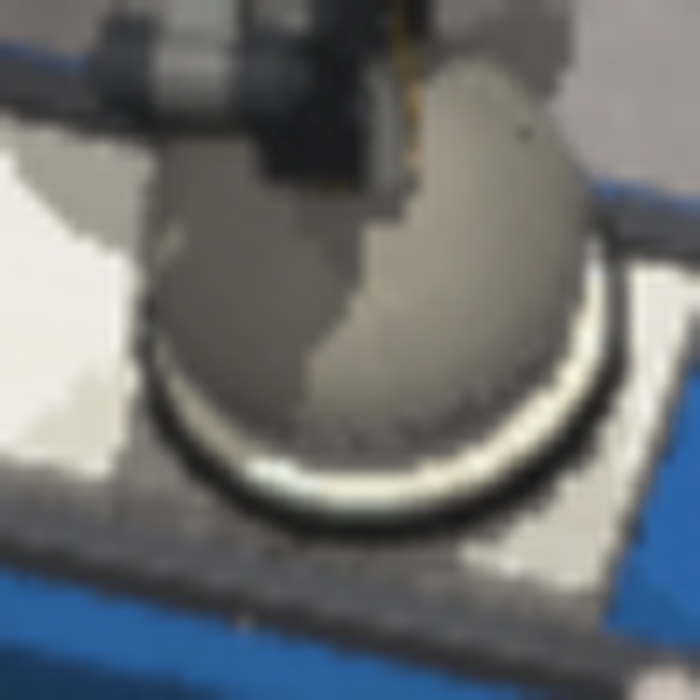

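```bash
python3 -m crank '[[-0.03,-0.06,0.1,0],[0,0,0.1,0],[0,0,0.05,0],[0,0,0,0],[0,0,0,0],[0,0,0,0]]'
python3 st.py .549 -.0958 .115
python3 -m crank '[[0,0,0,0],[0,0,0,0],[0,0,0,0]]'
python3 st.py .549 -.0958 .115
python3 - <<'E'
from sil import *
from plant import manip
for n in("scene","top"):
    f=manip.grab_frame(n); np.savez(n+"8.npz",**f); cv2.imwrite(f"pics/e{n}.png",f["img"][:,:,::-1])
f=load("scene8"); crop(f,"pics/m3.png",240,218,50,50,14)
p=manip.state()["tool_pos"];print(p)
for d in(.0126,.0096,.0066): print(d,sil(f,p[0],p[1],p[2]-d,240,218,14))
E
```

```text
time: 16.9
tool_pos: [0.5485, -0.0959, 0.1143]
tool_rot: [0.0, 1.0, 0.0, -0.0]
contact_force: [-0.8, -0.2, -3.7]
gripper_width: 0.212
t 16.9 tcp [ 0.5485 -0.0959  0.1143] yaw 0.05 z [-1.e-04 -0.e+00 -1.e+00] F [-0.78 -0.19 -3.68] w 0.212 j6 -0.31
shift cm tool axes [ 0.05 -0.01 -0.07]
time: 17.15
tool_pos: [0.5485, -0.0959, 0.1144]
tool_rot: [0.0, 1.0, 0.0, 0.0]
contact_force: [0.3, -0.2, -4.4]
gripper_width: 0.216
t 17.15 tcp [ 0.5485 -0.0959  0.1144] yaw 0.05 z [ 1.e-04 -0.e+00 -1.e+00] F [ 0.31 -0.2  -4.42] w 0.216 j6 -0.31
shift cm tool axes [ 0.05 -0.01 -0.06]
[ 0.54849901 -0.09587418  0.11433942]
0.0126 ('L', np.float64(154.5), 'R', np.float64(599.9), 'B', np.float64(474.9))
0.0096 ('L', np.float64(152.2), 'R', np.float64(598.6), 'B', np.float64(464.0))
0.0066 ('L', np.float64(149.9), 'R', np.float64(597.3), 'B', np.float64(453.1))
```

View pics/m3.png

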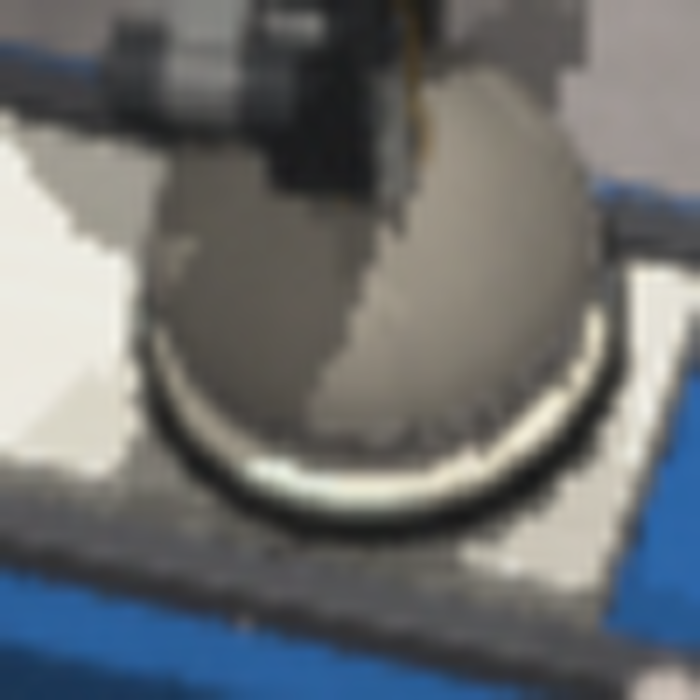

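View pics/escene.png

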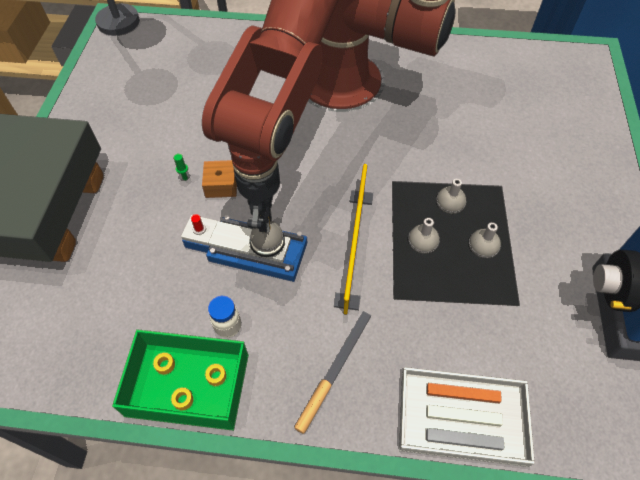

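```bash
python3 -c "
from plant import manip
print(manip.state()['joint_vel'].round(4)); print(manip.job_done()); s=manip.state(); print(s['time'],s['tool_pos'],s['contact_force'],s['gripper_width'])"
```

```text
[-0.0012  0.0001  0.0008 -0.0007  0.0006  0.0011]
the job is handed in; nothing more can be done
None
the job is handed in; nothing more can be done
```

I pushed the red pin home through the slide and base, then carried the brass-stemmed head over the guard. I handed the job in at about 17 s with the head still gripped above the probe face; no verdict was reported.

- **Pin and slide:** after release, both cameras put the pin upright and within about 1 mm of the hole. Its top was at 84.2 mm, against 84 mm expected. The probe had not moved.
- **Guard:** the head crossed with its base at about 122 mm, against the 83 mm guard top.
- **Final pose:** the head is upright and centred within about 1 mm. The base is about 8.7 mm above the face by the measured tool pose, the arm is still, and the wrist carries only the head's weight (about 3.5–4.4 N).
- **Other objects:** the last picture shows the other heads, jar and file where they started, judged by eye.

Two readings disagreed slightly:
- The head's lower rim in the camera image suggested a gap 1–3 mm larger (about 10–12 mm). The arm and finger shadow make that edge hard to read, and it is still within 3–14 mm.
- The pin seated with the tool about 2 mm higher than the grasp predicted, so it probably slipped a little in the fingers. The pictures after release showed it fully home.

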